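Close up the condenser carriage and hold its vent cap half-turned

TASK

Slide the loose iron carriage along its bed until it butts flush against the lamphouse, then drop the walnut-handled bayonet cap fully home in the carriage's collar and turn it clockwise (seen from above) half of the way to its lock, until the handle bar points at the two round studs; do not let it reach the lock click. A spring turns the cap back if it is let go, so finish while still gripping it there, cap fully down and carriage still flush; leave the other things on the bench where they are and the glass chimney standing.

Things in the scene. Friction and masses are not known exactly. Their poses are not given: they have to be found in the camera images.
- bed: Fixed iron slide bed with the lamphouse at its +y end, yawed up to 0.25 rad. Origin at bench level, below the carriage's centre when flush; y along the bed to the lamphouse, z up. Plate 8 mm thick, 150 mm wide, y = -165 to +60 mm; guide rails on it, inner faces x = +-56.5 mm, tops 22 mm above the bench. Tall lamphouse (210 mm wide, 320 mm high with its stub) begins at y = +135 mm.
- throat_face (a point): Centre of the flat face (y = +55 mm in the bed's frame, 50 mm above the bench) of the lamphouse's throat, a block 130 mm wide and 85 mm high: the carriage's flat +y side butts against it.
- carriage: Loose iron block 110 x 110 mm, 72 mm high, about 0.85 kg, on the bed plate between the rails (1.5 mm play each side). Origin: centre of its underside, 8 mm above the bench; axes like the bed's. Starts 30 to 60 mm short of flush; push its flat -y side towards +y, above the rails. Flush: its y in the bed's frame is 0.
- collar (a point): Centre of the brass collar in the carriage's flat top, at top level (72 mm over its origin): a well of 49 mm bore, 24.5 mm deep, with two slots 15 mm wide along the carriage's x axis, reaching 36 mm out, through a lip 12.5 mm thick. Below the lip the lugs can turn clockwise only. Thin bars on the top, 44 to 53 mm out, mark the slots.
- cap: Loose upright brass bayonet cap, about 0.2 kg; origin: centre of its underside. Plug 44 mm in diameter, 22 mm high; two lugs at its foot along the x axis, 10 mm wide, 7 mm high, reaching 33 mm out; flange 80 mm in diameter, z = 22 to 28 mm. Either lug fits either slot. Home: flange on the carriage's top, origin 50 mm above the carriage's; lugs have 2.5 mm play under the lip.
- cap_handle (a point): Where to grip the cap: 50 mm above its underside on its axis, in the walnut handle bar, which is 58 mm long along the cap's x axis (in line with the lugs), 16 mm thick in y, from 28 to 62 mm above the underside. Grip across the thickness from above, TCP at this point or up to 5 mm higher.
- half_stud: The pair of round brass studs (10 mm in diameter, 5 mm high) on the carriage's top, 52 mm out from the centre, an eighth turn (45 degrees) clockwise of the slots; origin is the carriage's origin, its x axis points at the studs: the direction in which the handle bar must finally lie (either way round).
- lock_block: The pair of wide brass blocks (16 x 8 mm, 5 mm high) on the carriage's top, a quarter turn clockwise of the slots; origin is the carriage's origin, its x axis points at the blocks: the direction of the handle bar when locked.
- vent_ring (a joint): Hidden spring ring in the collar that the lugs push round: 0 at rest, grows clockwise with the cap, about 0.73 when the cap is half-turned, at most 1.5 (locked). The spring pushes back with 0.04 N m at rest to 0.08 N m at half turn. From about 50 degrees of turn two click pins resist as well (about 0.3 N m).
- canister: bystander: round tin film can, 90 mm in diameter, 42 mm high; origin under its centre
- flange_a: bystander: brass spool flange, disc 92 mm in diameter with a hub 24 mm in diameter and 18 mm high; origin under its centre
- flange_b: bystander: a second flange like flange_a
- chimney: bystander: squat amber glass lamp chimney, 76 mm in diameter, 120 mm high, upright; origin under its centre
- crank: bystander: steel crank lying flat, 120 mm long, with a walnut handle; 24 mm high; origin under its middle
- oil_can: bystander: copper oil can with a thin spout, 60 mm in diameter, 110 mm high; origin under its centre
There are look-alikes about, which are no part of the job. Of the things like the carriage, leave any that is purple; of the rest the smaller one is meant.

How it is judged (in metres and radians):
On the way, in this order (a step that is already met when the one before it is completed fails the run):
1. the carriage is butted flush against the lamphouse's throat (y of carriage in the frame of bed above -0.003 m), for 0.2 s.
2. with the carriage flush, the cap is fully home in the collar, lugs in line with the slots (y of carriage in the frame of bed above -0.003 m and horizontal distance between cap and carriage below 0.005 m and z of cap in the frame of carriage below 0.0535 m and angle between cap's own z axis and vertical below 0.08 rad and angle between the x axis of cap and the x axis of half_stud, either way round above 0.6 rad and angle between the x axis of cap and the x axis of lock_block, either way round above 1.3 rad), for 0.1 s.
At the end, for the whole second after the job is handed in: Carriage within 3 mm of flush; cap home in the collar (within 5 mm of its axis, flange within 3.5 mm of the carriage top, tilt under 0.08 rad), handle bar within 0.15 rad of the round studs, still, and gripped by the fingers with over 2 N (y of carriage in the frame of bed above -0.003 m and horizontal distance between cap and carriage below 0.005 m and z of cap in the frame of carriage below 0.0535 m and angle between cap's own z axis and vertical below 0.08 rad and angle between the x axis of cap and the x axis of half_stud, either way round below 0.15 rad and contact force between the fingers and cap above 2 N and angular speed of cap below 0.15 rad/s and linear speed of cap below 0.02 m/s); the arm keeps its last pose, push and grip.
It fails at once if the cap is turned on into the lock click (more than about 67 degrees) (horizontal distance between cap and carriage below 0.005 m and z of cap in the frame of carriage below 0.0535 m and angle between cap's own z axis and vertical below 0.08 rad and angle between the x axis of cap and the x axis of lock_block, either way round below 0.4 rad).
It fails at once if a bystander is moved more than 40 mm (distance of any of canister, flange_a, flange_b, chimney, crank, oil_can from where it was at the start of the episode above 0.04 m).
It fails at once if the glass chimney is tipped (angle between chimney's own z axis and vertical above 0.35 rad).
It also fails if it takes over 64 s, if anything falls off the work surface, if the arm or the gripper's body presses on something with over 40 N, if the wrist force passes 120 N, or if a joint passes its speed limit or range.

ROBOT

A 6-joint arm with a two-finger parallel gripper is mounted at the origin on the work surface. World frame = base frame: x ahead of the robot, y to its left, z up, the work surface at z = 0. Lengths are in m, angles in degrees, forces in N, time in s.
With the tool pointing down it reaches from about 0.375 to 0.9 m from the base axis. Payload 3.1 kg.
Tool frame: the origin (TCP) lies between the finger pads, 19 mm behind the fingertips; this is the grasp point; z points along the fingers, y is the line along which they close (so a half turn about z gives the same grasp; the last joint's range is limited). The gripper opens to 87 mm and grips with 3 to 60 N. Pads are 19 mm wide; open, the fingers measure 117 mm over their backs; the gripper's body (75 mm by 190 mm) begins 51 mm behind the grasp point.
Start: joints at [-81.102, 30.224, 82.088, -0, 67.689, -10.227], TCP at [0.205, -0.59, 0.241] pointing down, gripper open.
Joint ranges: [-176.69, 176.69], [-43.24, 126.21], [12.49, 139.97], [-82, 262], [0, 151.66], [-163.58, 163.58]. Speed limits (degrees/s): [159.86, 159.86, 180, 180, 180, 180].

INTERFACE

Orientations are given as a 3x3 rotation matrix whose columns are the frame's x, y, z axes.
In Python, from rig import read_state, optics, bot gives the robot as it stands. The module is installed in compiled form; this text tells all that it offers.
- The arm moves only by the tool send_rows, never from a script. Its argument "commands" is a list of rows, each a list of 7 numbers: the turn, a rotation vector about the tool's x, y, z in units of 5 degrees (1.0 is 5 degrees), then the shift along the tool's x, y, z in units of 30 mm (1.0 is 30 mm), then the opening, from 0 (shut) to 1 (fully open). In form: [[rx, ry, rz, tx, ty, tz, gripper], ...]. A call has 1 to 20 rows; each row is the pose to reach, as a shift and turn from the pose commanded when the call began, along the tool's axes at that moment; what a row does not reach only later rows make up. A row lasts 1/12 s, in which the tool goes at most 41.7 mm and 7.16 degrees, less where a joint would pass 70% of its speed; a pose out of reach is approached as far as the arm can. A call with a gripper value outside its range is refused whole. The fingers move at their own pace and stop on an object; the grip force is fixed at half the most. Time passes only in rows, so rows that repeat a pose let the fingers close. It gives the time, the measured TCP pose, the force, the opening and the grip force at its end, in the units of the state.
- read_state(): the state, without advancing time (a new reading comes with each control period).
- optics.capture(name): name is "scene" or "top" or "wrist"; returns a dict with "image" (480x640x3 uint8, blue, green, red), "intrinsics" (3x3 intrinsics, pixels), "extrinsics" (4x4, takes a point from world to camera coordinates); the wrist camera has in their place "T_tool_cam" (4x4, takes a point from camera to tool coordinates, whose origin is the TCP and whose axes are the flange's). Camera axes: x right, y down, z forward; pixel columns grow to the right and rows downward; lengths in m; the calibration is good to about 2 mm. A picture is of the moment at which its call begins: read the wrist's pose just before it. There is no depth.
- bot.hand_in(): hands the job in; it is judged then, once.
The state is a dict: "time_s": time; "joint_positions": joint angles; "qvel": joint speeds; "tau": joint torques, N m; "position": TCP position; "tcp_rot": TCP orientation; "force": force on the tool from outside, world axes, zero at the start; "moment": the same for the moment, N m; "opening": opening from 0.0 (shut) to 1.0 (fully open); "grasp_force": force on a finger pad.
Only numpy, scipy, OpenCV 4.12 (cv2) and the standard library are available. Lean on these libraries where they do the work, as an engineer would, in place of code of your own. Each camera call takes 0.05 s, during which the arm holds its last target. There are 200 camera calls.

## Working session

There is one attempt and no reset: what is moved stays moved. The work goes in short steps, Python scripts to look and compute and a tool call to move; the robot and the scene stay as the last step left them, time stands still between calls to the robot, and variables do not carry over. Pictures are saved under pics/ and viewed, at most 10 in all, crops included, and the job is handed in when it is done.

Besides the shell and the picture viewer there is one more tool, called after ">>>" as a command line: name --pt "numbers of a row" for each row, then --argument value for the rest. send_rows: Moves the arm, as the interface text tells. Its arguments: {"type":"object","properties":{"commands":{"type":"array","items":{"type":"array","items":{"type":"number"}}}},"required":["commands"]}

```bash
mkdir -p pics; python3 - <<'E'
from rig import read_state, optics
import cv2,pickle
s=read_state();print(s['position'],s['tcp_rot'],s['time_s'],s['opening'])
d={}
for n in('scene','top'):
    c=optics.capture(n);d[n]=c;cv2.imwrite(f'pics/{n}0.png',c['image']);print(n,c['intrinsics'],c['extrinsics'])
pickle.dump(d,open('d0.pkl','wb'))
E
```

```text
[ 0.20468432 -0.58979316  0.2402676 ] [[ 9.44796776e-01  3.27656699e-01 -3.73489126e-04]
 [ 3.27656732e-01 -9.44794451e-01  2.12411964e-03]
 [ 3.43111575e-04 -2.12923761e-03 -9.99997674e-01]] 0.0 0.9981814812140749
scene [[466.19237657   0.         319.51264151]
 [  0.         466.19237657 245.68915661]
 [  0.           0.           1.        ]] [[-0.49951201  0.86621414  0.01268101  0.26802416]
 [ 0.62490479  0.37041904 -0.68722903 -0.2702412 ]
 [-0.59998479 -0.33535473 -0.72633013  1.63480072]
 [ 0.          0.          0.          1.        ]]
top [[531.74382813   0.         321.51417819]
 [  0.         531.74382813 238.28177211]
 [  0.           0.           1.        ]] [[ 0.00602533 -0.99996664 -0.00551549  0.01370235]
 [-0.9943719  -0.00540802 -0.10580771  0.53843723]
 [ 0.10577435  0.00612198 -0.99437131  1.47051192]
 [ 0.          0.          0.          1.        ]]
```

View pics/top0.png

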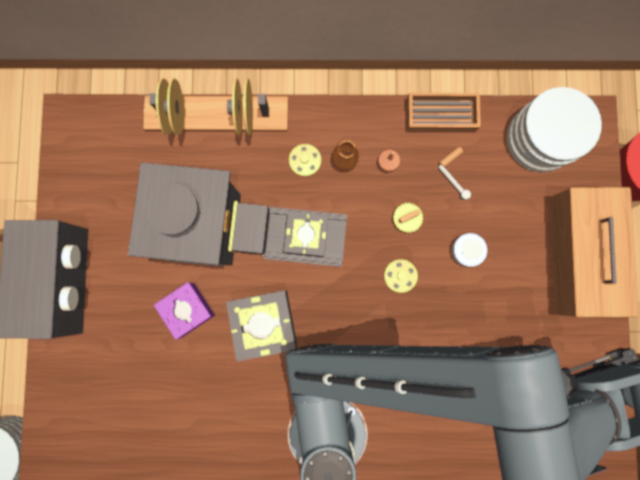

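View pics/scene0.png

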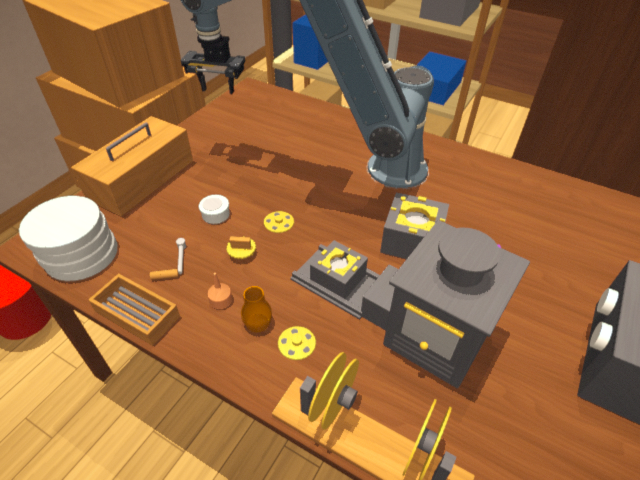

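The top view shows the bed running along image −x with the carriage at about (306,235), the lamphouse throat at about (250,230) and the cap at (408,217). The purple and the larger look-alikes are at (183,310) and (260,325). I'll zoom in and measure.

```bash
cat > h.py <<'E'
import numpy as np,cv2,pickle
def ray(c,uv,z):
    K,T=c['intrinsics'],c['extrinsics'];R,t=T[:3,:3],T[:3,3]
    C=-R.T@t; d=R.T@np.linalg.inv(K)@np.r_[uv,1.]
    return C+d*(z-C[2])/d[2]
def proj(c,p):
    q=c['extrinsics'][:3,:3]@p+c['extrinsics'][:3,3];q=c['intrinsics']@q;return q[:2]/q[2]
E
python3 - <<'E'
from h import *
d=pickle.load(open('d0.pkl','rb'));t=d['top']
im=t['image'][180:280,225:445]
cv2.imwrite('pics/crop1.png',cv2.resize(im,None,fx=3.6,fy=3.6,interpolation=cv2.INTER_CUBIC))
hsv=cv2.cvtColor(t['image'],cv2.COLOR_BGR2HSV)
m=cv2.inRange(hsv,(24,90,90),(35,255,255))
n,l,st,ce=cv2.connectedComponentsWithStats(m)
for i in range(1,n):
    if st[i,4]>5: print('yel',ce[i].round(1),st[i], ray(t,ce[i],0.08)[:2].round(4), ray(t,ce[i],0.03)[:2].round(4))
x0,y0,x1,y1=390,200,430,235
h=hsv[y0:y1,x0:x1]; m=cv2.inRange(h,(8,100,60),(20,255,255))
print(h[17,18],h[5,18])
E
```

```text
yel [168.1  97.5] [166  89   4  20  49] [0.9276 0.4492] [0.9467 0.4646]
yel [156.8 100. ] [155  91   4  19  52] [0.9204 0.4806] [0.9392 0.4971]
yel [233.4 100. ] [232  91   3  19  38] [0.9213 0.2658] [0.9401 0.2748]
yel [244.6  98.9] [244  90   3  18  34] [0.9247 0.2344] [0.9436 0.2423]
yel [303.5 157.8] [289 145  32  31 505] [0.7566 0.0677] [0.7697 0.0698]
yel [231.7 226.1] [228 200  10  52 192] [0.565  0.2621] [0.5715 0.2709]
yel [407.  216.9] [393 203  30  30 302] [ 0.5929 -0.2165] [ 0.6003 -0.2243]
yel [400.5 275.5] [384 260  34  32 664] [ 0.4331 -0.1975] [ 0.4349 -0.2046]
yel [269.7 307.8] [269 306   3   5  10] [0.3443 0.1545] [0.3431 0.1596]
yel [239.  310.3] [238 309   3   3   6] [0.3371 0.2369] [0.3356 0.2449]
yel [246.  312.2] [245 310   3   5  11] [0.3323 0.218 ] [0.3306 0.2253]
yel [274.5 337.2] [273 336   4   3   8] [0.2664 0.1404] [0.2625 0.145 ]
yel [281.  339.7] [280 339   3   3   7] [0.26  0.123] [0.2559 0.127 ]
yel [251.6 342.7] [250 341   4   5  14] [0.2517 0.2014] [0.2472 0.2081]
yel [284.3 343.3] [283 342   3   3   6] [0.2506 0.1139] [0.2461 0.1176]
[ 16 120 245] [ 31  88 251]
```

View pics/crop1.png

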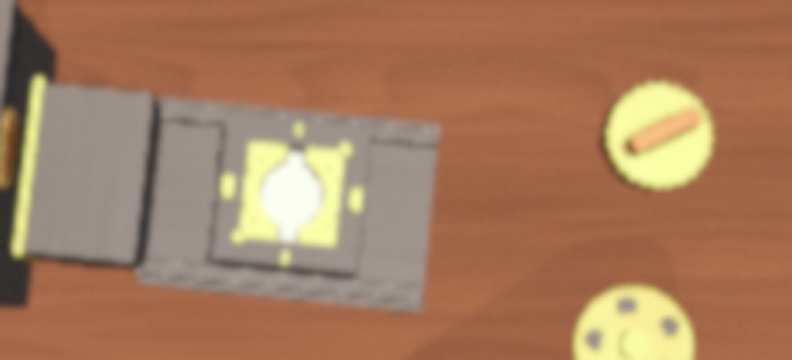

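The crop shows the throat's top edge from (155,92) to (138,265), the lock blocks at (228,186) and (356,200), the slot bars at (299,129) and (285,257), the studs at (345,149) and (238,237), and the cap's flange at (661,135) with its bar from (630,146) to (697,118).

```bash
cat >> h.py <<'E'
from scipy.spatial.transform import Rotation as Ro
def Rdown(yaw):  # tool x yaw deg, tool z down
    a=np.radians(yaw);x=np.r_[np.cos(a),np.sin(a),0];z=np.r_[0,0,-1.];return np.c_[x,np.cross(z,x),z]
def row(s,p,yaw):
    R=np.array(s['tcp_rot']);p0=np.array(s['position'])
    return np.r_[np.degrees(Ro.from_matrix(R.T@Rdown(yaw)).as_rotvec())/5,R.T@(np.array(p)-p0)/.03].round(3)
E
python3 - <<'E'
from h import *
from rig import read_state
d=pickle.load(open('d0.pkl','rb'));t=d['top'];s=d['scene']
f=lambda x,y,z:ray(t,np.r_[(x+.5)/3.6-.5+225,(y+.5)/3.6-.5+180],z)[:2]
ang=lambda a,b:np.degrees(np.arctan2(*(b-a)[::-1]))
L1,L2=f(228,186,.084),f(356,200,.084);S1,S2=f(299,129,.082),f(285,257,.082);T1,T2=f(155,92,.085),f(138,265,.085);s1,s2=f(345,149,.085),f(238,237,.085)
print('lock',ang(L2,L1),np.linalg.norm(L1-L2),'slot',ang(S2,S1),np.linalg.norm(S1-S2),'stud',ang(s2,s1),'throat',ang(T2,T1),np.linalg.norm(T1-T2))
c=(L1+L2+S1+S2)/4;m=(T1+T2)/2;print('carr',c,'throat mid',m)
yaw=(ang(L2,L1)-90+ang(S2,S1)+ang(T2,T1)+ang(s2,s1)+45)/4;print('bedyaw',yaw)
a=np.radians(yaw);ex=np.r_[np.cos(a),np.sin(a)];ey=np.r_[-ex[1],ex[0]]
print('rel',(m-c)@ex,(m-c)@ey,'flush c',c+ey*((m-c)@ey-.055), 'cy',-((m-c)@ey-.055))
print('push pt',c-ey*.1)
# cap
h=t['image'][195:240,385:430];hs=cv2.cvtColor(h,cv2.COLOR_BGR2HSV)
m=((hs[...,0]<22)&(hs[...,0]>11)&(hs[...,2]>150)&(hs[...,1]>90)).astype(np.uint8)
n,l,st,ce=cv2.connectedComponentsWithStats(m);i=1+st[1:,4].argmax();m=(l==i).astype(np.uint8)
r=cv2.minAreaRect(cv2.findNonZero(m));print(st[i],r)
p=cv2.boxPoints(r)+[385,195];w=np.array([ray(t,q,.060)[:2] for q in p]);print('barc',w.mean(0),[ (ang(w[k],w[k+1]),np.linalg.norm(w[k]-w[k+1])) for k in (0,1)])
print('flange',f(661,135,.028),'bar ends',ang(f(630,146,.062),f(697,118,.062)))
st=read_state();print(row(st,[*(c-ey*.1),.2],yaw+90))
E
```

```text
lock 84.02914644380887 0.09726907991696292 slot -5.679503447459871 0.09794246605978486 stud -49.98615832606288 throat -4.593717094354343 0.13213040019856115
carr [0.54617927 0.05941377] throat mid [0.55660824 0.16932741]
bedyaw -5.307558106017055
rel 0.00021702379875310898 0.11040708770655712 flush c [0.55130454 0.1145833 ] cy -0.05540708770655712
push pt [ 0.53692908 -0.04015748]
[ 14  15  21  12 112] ((23.72195053100586, 20.897560119628906), (5.308070182800293, 21.93071174621582), 65.224853515625)
barc [ 0.59868535 -0.22459402] [(np.float64(-64.8425923955999), np.float64(0.06122242460761439)), (np.float64(-156.07197888976623), np.float64(0.014744717026674039))]
flange [ 0.59991568 -0.22828986] bar ends -66.9402094487232
[-1.7000e-02 -1.6000e-02 -1.3114e+01  1.6466e+01 -1.3682e+01  1.3770e+00]
```

>>> send_rows --pt "0 0 -13.1 16.5 -13.7 1.4 0" --pt "0 0 -13.1 16.5 -13.7 1.4 0" --pt "0 0 -13.1 16.5 -13.7 1.4 0" --pt "0 0 -13.1 16.5 -13.7 1.4 0" --pt "0 0 -13.1 16.5 -13.7 1.4 0" --pt "0 0 -13.1 16.5 -13.7 1.4 0" --pt "0 0 -13.1 16.5 -13.7 1.4 0" --pt "0 0 -13.1 16.5 -13.7 1.4 0" --pt "0 0 -13.1 16.5 -13.7 1.4 0" --pt "0 0 -13.1 16.5 -13.7 1.4 0" --pt "0 0 -13.1 16.5 -13.7 1.4 0" --pt "0 0 -13.1 16.5 -13.7 1.4 0" --pt "0 0 -13.1 16.5 -13.7 1.4 0" --pt "0 0 -13.1 16.5 -13.7 1.4 0" --pt "0 0 -13.1 16.5 -13.7 1.4 0" --pt "0 0 -13.1 16.5 -13.7 1.4 0" --pt "0 0 -13.1 16.5 -13.7 1.4 0" --pt "0 0 -13.1 16.5 -13.7 1.4 0" --pt "0 0 -13.1 16.5 -13.7 1.4 0" --pt "0 0 -13.1 16.5 -13.7 1.4 0"

```text
time_s: 1.77
position: [0.5371, -0.0411, 0.1992]
tcp_rot: [[0.095, 0.995, -0.001], [0.995, -0.095, -0.0], [-0.0, -0.001, -1.0]]
force: [-0.0, -1.2, -0.5]
opening: 0.009
grasp_force: 0.0
```

```bash
python3 - <<'E'
from h import *
from rig import read_state
s=read_state();print(s['position'],s['tcp_rot'],s['joint_positions'])
print(row(s,[.537,-.040,.053],84.7))
E
```

```text
[ 0.5370868  -0.04111748  0.19915905] [[ 9.52529379e-02  9.95452765e-01 -8.19289662e-04]
 [ 9.95453076e-01 -9.52530891e-02 -1.47501900e-04]
 [-2.24871045e-04 -8.01514425e-04 -9.99999654e-01]] [-1.62582591e+01  2.68460171e+01  9.69955670e+01 -2.55783064e-02
  5.62011170e+01 -1.07781390e+01]
[-9.000e-03  3.000e-03 -3.300e-02  3.800e-02 -3.000e-03  4.872e+00]
```

>>> send_rows --pt "0 0 0 0 0 1.2 0" --pt "0 0 0 0 0 2.4 0" --pt "0 0 0 0 0 3.6 0" --pt "0 0 0 0 0 4.8 0" --pt "0 0 0 0 0 4.87 0" --pt "0 0 0 0.5 0 4.87 0" --pt "0 0 0 0.9 0 4.87 0" --pt "0 0 0 1.0 0 4.87 0" --pt "0 0 0 1.1 0 4.87 0" --pt "0 0 0 1.2 0 4.87 0" --pt "0 0 0 1.3 0 4.87 0" --pt "0 0 0 1.4 0 4.87 0" --pt "0 0 0 1.5 0 4.87 0" --pt "0 0 0 1.6 0 4.87 0" --pt "0 0 0 1.7 0 4.87 0" --pt "0 0 0 1.8 0 4.87 0" --pt "0 0 0 1.9 0 4.87 0" --pt "0 0 0 2.0 0 4.87 0" --pt "0 0 0 2.1 0 4.87 0" --pt "0 0 0 2.2 0 4.87 0"

```text
time_s: 3.43
position: [0.5455, 0.0238, 0.0548]
tcp_rot: [[0.093, 0.996, 0.004], [0.996, -0.093, -0.003], [-0.003, 0.004, -1.0]]
force: [-1.0, -6.7, 3.6]
opening: 0.005
grasp_force: 3.6
```

>>> send_rows --pt "0 0 0 0.1 0 0 0" --pt "0 0 0 0.2 0 0 0" --pt "0 0 0 0.3 0 0 0" --pt "0 0 0 0.4 0 0 0" --pt "0 0 0 0.5 0 0 0" --pt "0 0 0 0.55 0 0 0" --pt "0 0 0 0.6 0 0 0" --pt "0 0 0 0.65 0 0 0" --pt "0 0 0 0.7 0 0 0"

```text
time_s: 4.18
position: [0.5474, 0.0447, 0.0548]
tcp_rot: [[0.093, 0.996, 0.003], [0.996, -0.093, -0.003], [-0.002, 0.004, -1.0]]
force: [-0.6, -6.5, 4.3]
opening: 0.012
grasp_force: 3.6
```

>>> send_rows --pt "0 0 0 0.05 0 0 0" --pt "0 0 0 0.1 0 0 0" --pt "0 0 0 0.15 0 0 0" --pt "0 0 0 0.2 0 0 0" --pt "0 0 0 0.25 0 0 0"

```text
time_s: 4.6
position: [0.548, 0.0522, 0.0548]
tcp_rot: [[0.093, 0.996, 0.003], [0.996, -0.093, -0.003], [-0.002, 0.004, -1.0]]
force: [-1.1, -6.2, 3.7]
opening: 0.01
grasp_force: 3.6
```

>>> send_rows --pt "0 0 0 0.05 0 0 0" --pt "0 0 0 0.1 0 0 0" --pt "0 0 0 0.1 0 0 0"

```text
time_s: 4.85
position: [0.5477, 0.0525, 0.0549]
tcp_rot: [[0.091, 0.996, 0.002], [0.996, -0.091, -0.007], [-0.007, 0.002, -1.0]]
force: [-2.1, -18.7, 5.3]
opening: 0.006
grasp_force: 9.4
```

Stalled at 18.7 N, so it is flush. I'll hold briefly, back off, rise, open and look.

>>> send_rows --pt "0 0 0 0.05 0 0 0" --pt "0 0 0 0.05 0 0 0" --pt "0 0 0 0.05 0 0 0" --pt "0 0 0 -0.5 0 0 0" --pt "0 0 0 -1.0 0 0 0" --pt "0 0 0 -1.0 0 -1.2 0" --pt "0 0 0 -1.5 0 -2.4 1" --pt "0 0 0 -2.5 0 -3.6 1" --pt "0 0 0 -3.5 0 -4.5 1" --pt "0 0 0 -4.5 0 -4.5 1" --pt "0 0 0 -5.5 0 -4.5 1" --pt "0 0 0 -6 0 -4.5 1" --pt "0 0 0 -6 0 -4.5 1" --pt "0 0 0 -6 0 -4.5 1" --pt "0 0 0 -6 0 -4.5 1"

```text
time_s: 6.1
position: [0.5297, -0.1214, 0.1884]
tcp_rot: [[0.094, 0.996, -0.0], [0.996, -0.094, 0.001], [0.001, -0.0, -1.0]]
force: [-0.3, 0.5, -0.4]
opening: 0.603
grasp_force: 0.0
```

```bash
python3 - <<'E'
from rig import read_state, optics
from h import *
s=read_state();c=optics.capture('top');w=optics.capture('wrist');pickle.dump((s,c,w),open('d1.pkl','wb'))
a=cv2.resize(c['image'][190:280,225:345],None,fx=6,fy=6,interpolation=cv2.INTER_CUBIC)
cv2.imwrite('pics/top1.png',a);cv2.imwrite('pics/wrist1.png',w['image'])
print(s['position'],s['joint_positions'],w['intrinsics'],w['T_tool_cam'])
print(row(s,[.599,-.226,.15],180-66))
E
```

```text
[ 0.52973274 -0.12135226  0.18836364] [-2.47037918e+01  2.80514325e+01  9.69181731e+01  3.49920924e-02
  5.50568609e+01 -1.93430046e+01] [[427.37637628   0.         313.63670359]
 [  0.         427.37637628 237.44288144]
 [  0.           0.           1.        ]] [[ 5.26898961e-04 -9.62017147e-01 -2.72988517e-01  7.56291466e-02]
 [ 9.99999449e-01  2.59047695e-04  1.01722354e-03  7.91266020e-04]
 [-9.07869446e-04 -2.72988902e-01  9.62016754e-01 -1.42575818e-01]
 [ 0.00000000e+00  0.00000000e+00  0.00000000e+00  1.00000000e+00]]
[-1.000e-03 -8.000e-03 -5.876e+00 -3.257e+00  2.626e+00  1.276e+00]
```

View pics/top1.png

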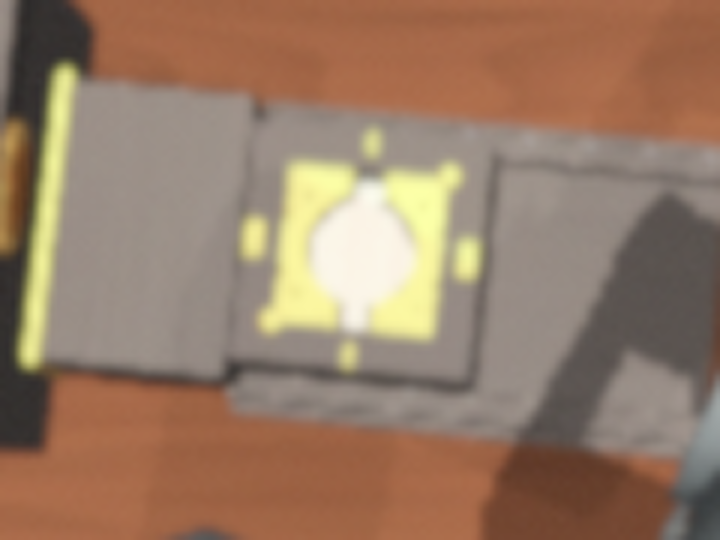

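View pics/wrist1.png

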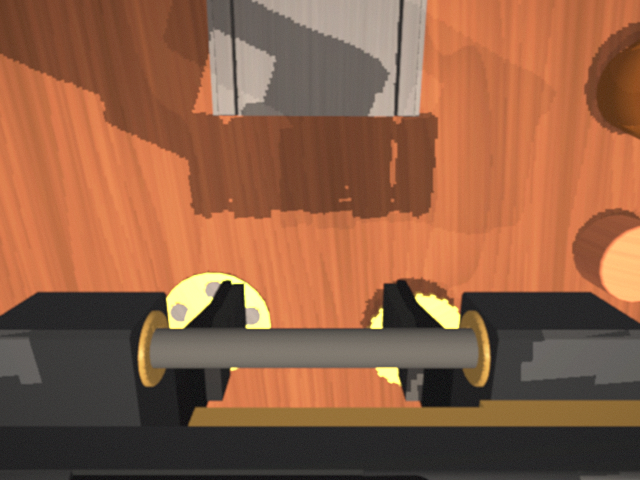

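The carriage is now butted on the throat (top1: lock blocks at (254,237) and (468,259), slot bars at (373,142) and (348,355)). The wrist view looks ahead of the tool. Next I'll put the wrist camera over the carriage and then over the cap.

>>> send_rows --pt "0 0 0 1 0 -1 1" --pt "0 0 0 2 0 -2 1" --pt "0 0 0 3 0 -2 1" --pt "0 0 0 4 0 -2 1" --pt "0 0 0 5.2 0 -2 1" --pt "0 0 0 5.2 0 -2 1" --pt "0 0 0 5.2 0 -2 1" --pt "0 0 0 5.2 0 -2 1" --pt "0 0 0 5.2 0 -2 1"

```text
time_s: 6.95
position: [0.5446, 0.0329, 0.248]
tcp_rot: [[0.094, 0.996, -0.0], [0.996, -0.094, -0.0], [-0.0, -0.0, -1.0]]
force: [-0.3, -0.0, -0.4]
opening: 1.002
grasp_force: 0.0
```

```bash
python3 - <<'E'
from rig import read_state, optics
from h import *
s=read_state();w=optics.capture('wrist');pickle.dump((s,w),open('d2.pkl','wb'))
cv2.imwrite('pics/wrist2.png',w['image'])
print(s['position'],s['qvel'])
print(row(s,[.6325,-.300,.24],114))
E
```

```text
[0.54455473 0.03289628 0.24796691] [-1.07318191  0.11964965 -0.13580988  0.17131626 -0.02875425  0.02734851]
[-6.0000e-03  3.0000e-03 -5.8740e+00 -1.0773e+01  3.9570e+00  2.6800e-01]
```

View pics/wrist2.png

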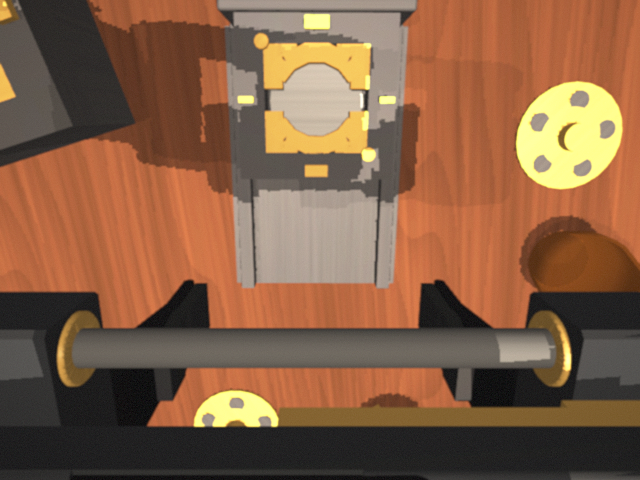

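The wrist image shows the carriage flush, with slot bars at (246,99.5) and (387.5,100), lock blocks at (317,21) and (316,171), and studs at (262,41) and (369,155). Now to the cap.

>>> send_rows --pt "0 0 -1 -1.5 0.6 0.2 1" --pt "0 0 -2 -3 1.2 0.2 1" --pt "0 0 -3 -4.5 1.8 0.2 1" --pt "0 0 -4 -6 2.4 0.2 1" --pt "0 0 -5 -7.5 3 0.2 1" --pt "0 0 -5.9 -9 3.5 0.2 1" --pt "0 0 -5.9 -10.5 4 0.2 1" --pt "0 0 -5.9 -10.8 4 0.2 1" --pt "0 0 -5.9 -10.8 4 0.2 1" --pt "0 0 -5.9 -10.8 4 0.2 1" --pt "0 0 -5.9 -10.8 4 0.2 1" --pt "0 0 -5.9 -10.8 4 0.2 1" --pt "0 0 -5.9 -10.8 4 0.2 1" --pt "0 0 -5.9 -10.8 4 0.2 1"

```text
time_s: 8.17
position: [0.6337, -0.2988, 0.2424]
tcp_rot: [[-0.41, 0.912, -0.0], [0.912, 0.41, 0.001], [0.001, -0.0, -1.0]]
force: [-0.1, 0.3, -0.5]
opening: 0.999
grasp_force: 0.0
```

```bash
cat >> h.py <<'E'
def wray(s,w,uv,z):
    T=w['T_tool_cam'];R=np.array(s['tcp_rot']);C=np.array(s['position'])+R@T[:3,3]
    d=R@T[:3,:3]@np.linalg.inv(w['intrinsics'])@np.r_[uv,1.];return (C+d*(z-C[2])/d[2])[:2]
ang=lambda a,b:np.degrees(np.arctan2(*(b-a)[::-1]))
E
python3 - <<'E'
from rig import read_state, optics
from h import *
s,w=pickle.load(open('d2.pkl','rb'));f=lambda u,v,z:wray(s,w,np.r_[u,v],z)
S1,S2=f(387.5,100,.082),f(246,99.5,.082);L1,L2=f(317,21,.085),f(316,171,.085);s1,s2=f(369,155,.085),f(262,41,.085)
for n,a,b in(('slot',S1,S2),('lock',L1,L2),('stud',s1,s2)):print(n,(a+b)/2,ang(b,a),np.linalg.norm(a-b))
_,t,_=pickle.load(open('d1.pkl','rb'));g=lambda x,y,z:ray(t,np.r_[(x+.5)/6-.5+225,(y+.5)/6-.5+190],z)[:2]
S1,S2=g(373,142,.082),g(348,355,.082);L1,L2=g(254,237,.085),g(468,259,.085)
for n,a,b in(('slot',S1,S2),('lock',L1,L2)):print('top',n,(a+b)/2,ang(b,a),np.linalg.norm(a-b))
s=read_state();w=optics.capture('wrist');pickle.dump((s,w),open('d3.pkl','wb'))
cv2.imwrite('pics/wrist3.png',w['image']);print(s['position'],s['tcp_rot'])
E
```

```text
slot [0.55577654 0.11865386] -5.531574113310099 0.09728595239621476
lock [0.55556824 0.11878429] 84.36321508666813 0.09702407713090963
stud [0.55613258 0.1183657 ] -50.692175329561536 0.10380451489704248
top slot [0.55223827 0.11690843] -5.890253007013722 0.0979374035615888
top lock [0.55193831 0.11650142] 84.40321041987374 0.09756526922623215
[ 0.633732   -0.2987716   0.24239255] [[-4.10421153e-01  9.11896007e-01 -3.87481020e-04]
 [ 9.11895865e-01  4.10421313e-01  5.26229334e-04]
 [ 6.38896897e-04 -1.37366690e-04 -9.99999786e-01]]
```

View pics/wrist3.png

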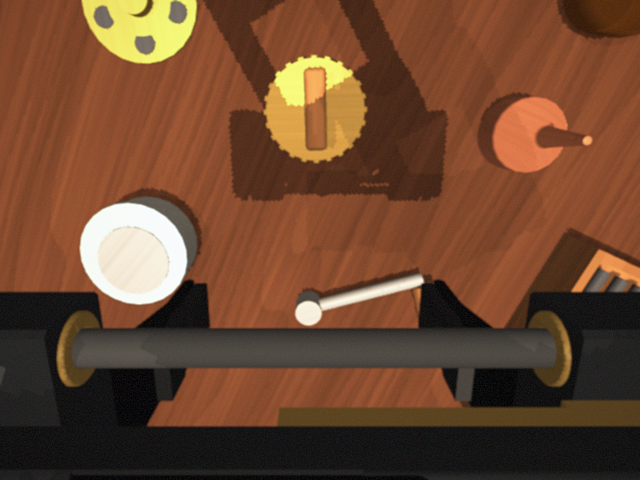

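The cap is at about (315.5,109), with the bar vertical in the image from (315,67) to (315,151), so it is aligned with the tool x axis.

```bash
python3 - <<'E'
from h import *
s,w=pickle.load(open('d3.pkl','rb'));f=lambda u,v,z:wray(s,w,np.r_[u,v],z)
im=w['image'];hs=cv2.cvtColor(im,cv2.COLOR_BGR2HSV)[45:175,250:380]
m=((hs[...,0]>17)&(hs[...,1]>100)&(hs[...,2]>100)).astype(np.uint8)
cc=cv2.convexHull(cv2.findNonZero(m));e=cv2.fitEllipse(cc);u=np.r_[e[0]]+[250,45];print('ellipse',u,e[1]);print('flange',f(*u,.027))
b=((hs[...,0]<17)&(hs[...,0]>8)&(hs[...,1]>90)).astype(np.uint8)[15:115,40:90]
n,l,st,ce=cv2.connectedComponentsWithStats(b);i=1+st[1:,4].argmax();r=cv2.minAreaRect(cv2.findNonZero((l==i).astype(np.uint8)));print(st[i],r)
p=cv2.boxPoints(r)+[290,60];ww=np.array([f(*q,.060) for q in p]);print('bar',ww.mean(0),[(ang(ww[k],ww[k+1]),np.linalg.norm(ww[k]-ww[k+1])) for k in(0,1)])
c=f(*u,.027);print(c,row(s,[*c,.052],114.2))
E
```

```text
ellipse [314.6960907  107.57579041] (101.49124908447266, 107.61697387695312)
flange [ 0.60221766 -0.22333173]
[  14    8   23   83 1637] ((24.858646392822266, 48.92189025878906), (82.09408569335938, 21.947553634643555), 88.66777801513672)
bar [ 0.6031808  -0.22539084] [(np.float64(25.51074010252872), np.float64(0.015594008260581483)), (np.float64(-63.90168765194857), np.float64(0.05730181790552487))]
[ 0.60221766 -0.22333173] [-2.000e-03 -7.000e-03  6.000e-03  2.720e+00  7.500e-02  6.348e+00]
```

>>> send_rows --pt "0 0 -0.25 1.2 0.08 0 1" --pt "0 0 -0.25 2.4 0.08 0.5 1" --pt "0 0 -0.25 2.65 0.08 1.5 1" --pt "0 0 -0.25 2.65 0.08 2.5 1" --pt "0 0 -0.25 2.65 0.08 3.5 1" --pt "0 0 -0.25 2.65 0.08 4.5 1" --pt "0 0 -0.25 2.65 0.08 5.2 1" --pt "0 0 -0.25 2.65 0.08 5.8 1" --pt "0 0 -0.25 2.65 0.08 6.2 1" --pt "0 0 -0.25 2.65 0.08 6.35 1" --pt "0 0 -0.25 2.65 0.08 6.35 1" --pt "0 0 -0.25 2.65 0.08 6.35 1"

```text
time_s: 9.22
position: [0.6042, -0.2271, 0.0525]
tcp_rot: [[-0.429, 0.903, 0.001], [0.903, 0.429, -0.001], [-0.001, 0.001, -1.0]]
force: [0.0, -1.2, 0.7]
opening: 0.997
grasp_force: 0.0
```

>>> send_rows --pt "0 0 0 0 0 0 0.3" --pt "0 0 0 0 0 0 0" --pt "0 0 0 0 0 0 0" --pt "0 0 0 0 0 0 0" --pt "0 0 0 0 0 0 0" --pt "0 0 0 0 0 0 0" --pt "0 0 0 0 0 0 0" --pt "0 0 0 0 0 0 0" --pt "0 0 0 0 0 0 0" --pt "0 0 0 0 0 0 0" --pt "0 0 0 0 0 0 0" --pt "0 0 0 0 0 0 0" --pt "0 0 0 0 0 0 0" --pt "0 0 0 0 0 0 0"

```text
time_s: 10.38
position: [0.6033, -0.227, 0.0515]
tcp_rot: [[-0.429, 0.904, -0.0], [0.904, 0.429, 0.0], [0.0, -0.0, -1.0]]
force: [-0.4, -0.9, -0.3]
opening: 0.181
grasp_force: 30.0
```

```bash
python3 - <<'E'
from h import *
from rig import read_state
s=read_state();print(s['position'],s['tcp_rot'],s['joint_positions'],s['opening'],s['grasp_force'])
c=np.r_[.554,.1177];ex=np.r_[np.cos(np.radians(174.4)),np.sin(np.radians(174.4))]
p=c-ex*.085;print(p,row(s,[*p,.25],174.4))
E
```

```text
[ 0.6033499  -0.22704736  0.05152161] [[-4.28553660e-01  9.03516243e-01 -3.99955263e-04]
 [ 9.03516288e-01  4.28553734e-01  1.18499909e-04]
 [ 2.78468914e-04 -3.10582525e-04 -9.99999913e-01]] [-3.05341397e+01  4.56518886e+01  8.63605334e+01 -7.79577394e-03
  4.80107657e+01 -5.59047335e+01] 0.18068719678405876 29.97023155912757
[0.63859433 0.10940545] [-2.0000e-03 -5.0000e-03 -1.1805e+01  9.6310e+00  5.8660e+00 -6.6150e+00]
```

>>> send_rows --pt "0 0 0 0 0 -0.5 0" --pt "0 0 0 0 0 -1.5 0" --pt "0 0 0 0 0 -2.5 0" --pt "0 0 0 0 0 -3.5 0" --pt "0 0 0 0 0 -4.6 0" --pt "0 0 -1 0.8 0.5 -5.6 0" --pt "0 0 -2 1.6 1 -6.6 0" --pt "0 0 -3 2.5 1.5 -6.6 0" --pt "0 0 -4 3.4 2.1 -6.6 0" --pt "0 0 -5 4.3 2.6 -6.6 0" --pt "0 0 -6 5.2 3.2 -6.6 0" --pt "0 0 -7 6 3.7 -6.6 0" --pt "0 0 -8 6.8 4.2 -6.6 0" --pt "0 0 -9 7.7 4.7 -6.6 0" --pt "0 0 -10 8.5 5.2 -6.6 0" --pt "0 0 -11 9.2 5.6 -6.6 0" --pt "0 0 -11.8 9.63 5.87 -6.6 0" --pt "0 0 -11.8 9.63 5.87 -6.6 0" --pt "0 0 -11.8 9.63 5.87 -6.6 0" --pt "0 0 -11.8 9.63 5.87 -6.6 0"

```text
time_s: 12.05
position: [0.6384, 0.1088, 0.2492]
tcp_rot: [[-0.995, 0.099, -0.001], [0.099, 0.995, -0.001], [0.001, -0.001, -1.0]]
force: [1.1, -0.9, -1.8]
opening: 0.179
grasp_force: 30.0
```

>>> send_rows --pt "0 0 0 0 0 0 0" --pt "0 0 0 0 0 0 0" --pt "0 0 0 0 0 0 0"

```text
time_s: 12.3
position: [0.6389, 0.1083, 0.2496]
tcp_rot: [[-0.995, 0.1, -0.0], [0.1, 0.995, -0.0], [0.0, -0.0, -1.0]]
force: [0.5, 0.8, -1.9]
opening: 0.177
grasp_force: 30.0
```

```bash
python3 - <<'E'
from rig import read_state, optics
from h import *
s=read_state();w=optics.capture('wrist');t=optics.capture('top');pickle.dump((s,w,t),open('d4.pkl','wb'))
cv2.imwrite('pics/wrist4.png',w['image']);print(s['position'],s['tcp_rot'],s['joint_positions'])
E
```

```text
[0.63885323 0.10834132 0.24962207] [[-9.95010379e-01  9.97713419e-02 -1.55424009e-04]
 [ 9.97713608e-02  9.95010383e-01 -1.18914916e-04]
 [ 1.42784202e-04 -1.33828440e-04 -9.99999981e-01]] [-2.35452674e-01  3.15549419e+01  7.80430451e+01 -7.27067836e-03
  7.04108902e+01 -8.45070104e+01]
```

View pics/wrist4.png

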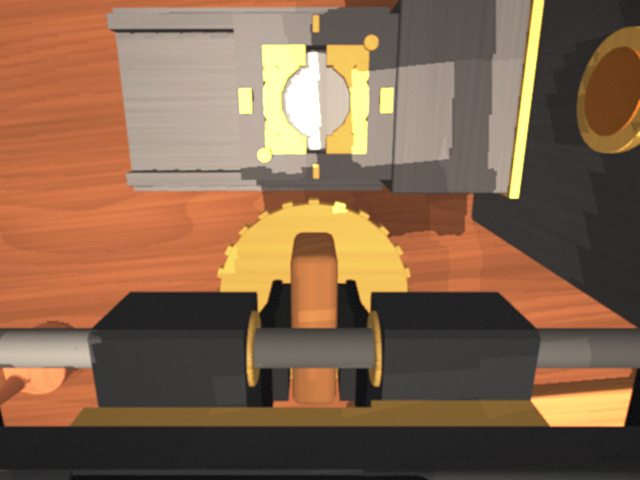

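The held cap is straight in the fingers (bar at u≈314, flange front edge at (314,203)). The carriage marks are at slot bars (316,22) and (316,171.5), and lock blocks (245.5,101) and (386.5,100.5).

```bash
python3 - <<'E'
from h import *
s,w,_=pickle.load(open('d4.pkl','rb'));f=lambda u,v,z:wray(s,w,np.r_[u,v],z)
R=s['tcp_rot'][:2,:2];p=s['position']
S1,S2=f(316,22,.082),f(316,171.5,.082);L1,L2=f(245.5,101,.085),f(386.5,100.5,.085);s1,s2=f(371,42,.085),f(264.5,155,.085)
for n,a,b in(('slot',S1,S2),('lock',L1,L2),('stud',s1,s2)):print(n,(a+b)/2,ang(b,a),np.linalg.norm(a-b), (((a+b)/2-p[:2])@R))
print('tool yaw',np.degrees(np.arctan2(R[1,0],R[0,0])))
for q in((314,203),(221,277),(408,277)):
  print(q,(f(*q,p[2]-.0235)-p[:2])@R)
E
```

```text
slot [0.55515757 0.11923423] 174.39095646290482 0.0982684781420163 [0.08436484 0.00248813]
lock [0.55564117 0.11916388] -95.5019930457578 0.09658644627577995 [0.08387664 0.00246638]
stud [0.55543896 0.11913195] 129.6580405706101 0.10351953984503452 [0.08407466 0.00241444]
tool yaw 174.27399537049436
(314, 203) [0.04086261 0.00100207]
(221, 277) [ 0.0096274  -0.03757018]
(408, 277) [0.00966442 0.04003905]
```

>>> send_rows --pt "0 0 0 0.9 0.02 0 0" --pt "0 0 0 1.8 0.04 0 0" --pt "0 0 0 2.6 0.05 0 0" --pt "0 0 0 2.77 0.05 0.7 0" --pt "0 0 0 2.77 0.05 1.5 0" --pt "0 0 0 2.77 0.05 2.3 0" --pt "0 0 0 2.77 0.05 3.0 0" --pt "0 0 0 2.77 0.05 3.5 0" --pt "0 0 0 2.77 0.05 3.8 0" --pt "0 0 0 2.77 0.05 3.8 0" --pt "0 0 0 2.77 0.05 3.8 0" --pt "0 0 0 2.77 0.05 3.8 0"

```text
time_s: 13.4
position: [0.5573, 0.119, 0.1367]
tcp_rot: [[-0.995, 0.098, 0.002], [0.098, 0.995, 0.0], [-0.002, 0.0, -1.0]]
force: [-0.2, 0.1, -1.8]
opening: 0.183
grasp_force: 30.0
```

>>> send_rows --pt "0 0 0 0 0 0.05 0" --pt "0 0 0 0 0 0.1 0" --pt "0 0 0 0 0 0.15 0" --pt "0 0 0 0 0 0.2 0" --pt "0 0 0 0 0 0.25 0" --pt "0 0 0 0 0 0.3 0" --pt "0 0 0 0 0 0.3 0"

```text
time_s: 13.98
position: [0.556, 0.1191, 0.1263]
tcp_rot: [[-0.995, 0.098, -0.001], [0.098, 0.995, 0.0], [0.001, -0.0, -1.0]]
force: [-0.6, -0.4, -1.7]
opening: 0.179
grasp_force: 30.0
```

>>> send_rows --pt "0 0 0 0 0 0.08 0" --pt "0 0 0 0 0 0.16 0" --pt "0 0 0 0 0 0.24 0" --pt "0 0 0 0 0 0.32 0" --pt "0 0 0 0 0 0.4 0" --pt "0 0 0 0 0 0.46 0" --pt "0 0 0 0 0 0.5 0" --pt "0 0 0 0 0 0.53 0" --pt "0 0 0 0 0 0.53 0"

```text
time_s: 14.73
position: [0.5562, 0.119, 0.1105]
tcp_rot: [[-0.995, 0.098, -0.0], [0.098, 0.995, -0.0], [0.0, -0.0, -1.0]]
force: [-0.2, -1.1, -1.8]
opening: 0.182
grasp_force: 30.0
```

>>> send_rows --pt "0 0 0 0 0 0.03 0" --pt "0 0 0 0 0 0.06 0" --pt "0 0 0 0 0 0.08 0" --pt "0 0 0 0 0 0.08 0"

```text
time_s: 15.07
position: [0.5565, 0.119, 0.1094]
tcp_rot: [[-0.995, 0.098, 0.001], [0.098, 0.995, 0.0], [-0.001, 0.0, -1.0]]
force: [-2.0, -1.2, 5.3]
opening: 0.178
grasp_force: 30.0
```

It is seated (5 N of down contact at z=0.1094). Turning clockwise.

>>> send_rows --pt "0 0 0 0 0 0 0" --pt "0 0 0.5 0 0 0 0" --pt "0 0 1 0 0 0 0" --pt "0 0 1.5 0 0 0 0" --pt "0 0 2 0 -0.01 0 0" --pt "0 0 2.5 0 -0.01 0 0" --pt "0 0 3 0 -0.01 0 0" --pt "0 0 3.5 0 -0.01 0 0" --pt "0 0 4 0 -0.01 0 0" --pt "0 0 4.5 0.01 -0.02 0 0" --pt "0 0 5 0.01 -0.02 0 0" --pt "0 0 5.5 0.01 -0.02 0 0" --pt "0 0 6 0.01 -0.02 0 0" --pt "0 0 6 0.01 -0.02 0 0"

```text
time_s: 16.23
position: [0.5557, 0.1181, 0.1095]
tcp_rot: [[-0.813, 0.583, 0.0], [0.583, 0.813, -0.001], [-0.001, -0.001, -1.0]]
force: [-2.2, -1.7, 7.1]
opening: 0.18
grasp_force: 30.0
```

>>> send_rows --pt "0 0 0.4 0 0 0 0" --pt "0 0 0.8 0 0 0 0" --pt "0 0 1.2 0 0 0 0" --pt "0 0 1.6 0 0 0 0" --pt "0 0 2 0 0 0 0" --pt "0 0 2.4 0 0 0 0" --pt "0 0 2.8 0 0 0 0" --pt "0 0 3 0 0 0 0" --pt "0 0 3 0 0 0 0" --pt "0 0 3 0 0 0 0" --pt "0 0 3 0 0 0 0"

```text
time_s: 17.15
position: [0.5554, 0.1181, 0.1095]
tcp_rot: [[-0.635, 0.772, -0.001], [0.772, 0.635, -0.001], [-0.0, -0.001, -1.0]]
force: [-2.5, -1.6, 7.4]
opening: 0.181
grasp_force: 30.0
```

```bash
python3 - <<'E'
from rig import read_state, optics
from h import *
s=read_state();w=optics.capture('wrist');t=optics.capture('top');pickle.dump((s,w,t),open('d5.pkl','wb'))
R=s['tcp_rot'];print(s['position'],np.degrees(np.arctan2(R[1,0],R[0,0])),s['joint_positions'],s['force'],s['moment'],s['grasp_force'])
a=cv2.resize(t['image'][190:280,225:345],(640,480),interpolation=cv2.INTER_CUBIC)
cv2.imwrite('pics/top5.png',a);cv2.imwrite('pics/wrist5.png',w['image'])
E
```

```text
[0.5553973  0.11808861 0.109503  ] 129.44178567906494 [ 7.58518058e-01  3.64307476e+01  9.66900704e+01 -7.50202612e-02
  4.69167332e+01 -3.86319956e+01] [-2.52812334 -1.60253957  7.35851482] [-0.11735198  0.32144904  0.15946687] 29.99176511541009
```

View pics/wrist5.png

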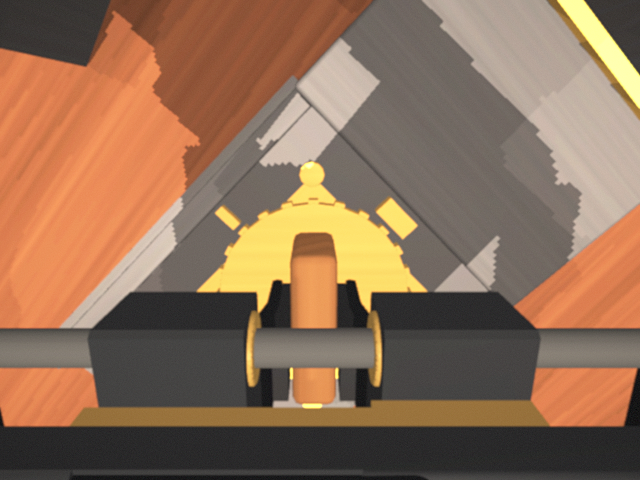

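The bar (u≈314) points at the stud (312,174). The cap's flange is down, the carriage still butts on the throat with no gap, and the grip is 30 N.

```bash
python3 -c "
from rig import bot
print(bot.hand_in())"
```

```text
the job is handed in; nothing more can be done
None
```

The job is handed in, with no verdict returned: the carriage is flush, the cap is fully home and half-turned to the round studs, it is still gripped at 30 N, and no contact with a bystander was noticed.

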